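# Hang the spare pails on the free hooks

### The arm

A 6-joint arm with a two-finger parallel gripper is mounted at the origin on the work surface. World frame = base frame: x ahead of the robot, y to its left, z up, the work surface at z = 0. Lengths are in m, angles in rad, forces in N, time in s.
With the tool pointing down it reaches from about 0.425 to 1.125 m from the base axis. Payload 14.9 kg.
Tool frame: the origin (TCP) lies on the mounting face of the last link; the fingertips stand 191 mm ahead of it and the grasp point (between the pads) lies 172 mm ahead of it; z points along the fingers, y is the line along which they close (so a half turn about z gives the same grasp; the last joint's range is limited). The gripper opens to 91 mm and grips with 3 to 60 N. Pads are 32 mm wide; open, the fingers measure 118 mm over their backs; the gripper's body (76 mm by 178 mm) begins 60 mm behind the grasp point.
Start: joints at [1.083, 0.379, 1.734, -0, 1.028, -0.033], TCP at [0.308, 0.629, 0.405] pointing down, gripper open.
Joint ranges: [-2.77, 2.77], [-0.74, 2.19], [0, 2.66], [-1.06, 4.2], [0.31, 2.87], [-3.08, 3.08]. Speed limits (rad/s): [1.89, 1.89, 2.39, 3.14, 3.14, 3.14].

### API

Orientations are given as a unit quaternion [w, x, y, z].
In Python, from plant import manip, vision, order, models gives the robot as it stands.
- The arm moves only by the shell command python3 -m crank 'ROWS' [FORCE]. ROWS is JSON, a list of rows, each an object with "gripper": the opening, from 0 (shut) to 1 (fully open); "delta_pos": the shift along the tool's x, y, z in mm, a list of three; "roll": the turn about the tool's z in degrees. In form: [{"gripper": gripper, "delta_pos": [x, y, z], "roll": roll}, ...]. A call has 1 to 12 rows; each row shifts and turns the commanded pose from where the row before left it, along the tool's axes as they then stand; what a row does not reach is not made up. A row lasts 1/12 s, in which the tool goes at most 41.7 mm and 7.16 degrees, less where a joint would pass 70% of its speed; a pose out of reach is approached as far as the arm can. A call with a gripper value outside its range is refused whole. The fingers move at their own pace and stop on an object; FORCE is the grip in N (left out, the last holds). Time passes only in rows, so rows that do not move let the fingers close. It gives the time, the measured TCP pose, the force, the opening and the grip force at its end, in the units of the state.
- manip.observe(): the state, without advancing time (a new reading comes with each control period).
- vision.snapshot(name): name is "scene" or "top" or "wrist"; returns a dict with "color" (480x640x3 uint8, blue, green, red), "intrinsics" (3x3 intrinsics, pixels), "xyz" and "rotation" of the camera in the world. Camera axes: x right, y down, z forward; pixel columns grow to the right and rows downward; lengths in m; the calibration is good to about 2 mm. A picture is of the moment at which its call begins. There is no depth.
- order.sign_off(): hands the job in; it is judged then, once.
Trained networks look in the newest picture that a camera, given by its name, has taken for a name from the list of things; names that differ only in an ending like _2 or _b are one class to them, and where a whole thing is asked for, a point or a joint stands for the part that bears it (a point fixed in the world has none). Each returns a list of dicts, best first, with "score" (0 to 1); they miss things now and then, are a little off and sometimes report something else, mostly with a low value. They report only what shows in the picture. A call takes as long as a camera call.
- models.boxes_of(query, camera): "bbox" ([centre column, centre row, width, height] in pixels, round what is visible of it).
- models.regions_of(query, camera): "pixels" (480x640 bool, what is visible of it) and "bbox" ([centre column, centre row, width, height] in pixels, round what is visible of it).
The state is a dict: "time": time; "qpos": joint angles; "qvel": joint speeds; "tau": joint torques, N m; "ee_pos": TCP position; "ee_rot": TCP orientation; "force": force on the tool from outside, world axes, zero at the start; "wrist_torque": the same for the moment, N m; "grip_width": opening from 0.0 (shut) to 1.0 (fully open); "grasp_force": force on a finger pad.
Only numpy, scipy, OpenCV 4.12 (cv2) and the standard library are available. Lean on these libraries where they do the work, as an engineer would, in place of code of your own. Each camera call takes 0.05 s, during which the arm holds its last target. There are 200 camera calls.

### The job

Two of the four hooks on the rail already hold a little steel pail; hang the two spare pails from the sill by their handles on the two empty hooks, one on each, so that they hang freely and still. Leave the pails that already hang, and everything else on the sill, where they are.

Things in the scene. Friction and masses are not known exactly. Their poses are not given: they have to be found in the camera images.
- pail_1: open steel pail (72 mm across the rim, 60 at the bottom, 78 tall) with a stiff square handle: two flat legs carry a wooden bar 88 mm long, 12 x 12 mm. Origin: middle of the bar, 142 mm above the pail's underside; 58 mm clear from bar to rim; y along the bar, z up; 0.15 to 0.3 kg. Four alike: two hang at the start, two spares stand on the sill
- pail_2: open steel pail (72 mm across the rim, 60 at the bottom, 78 tall) with a stiff square handle: two flat legs carry a wooden bar 88 mm long, 12 x 12 mm. Origin: middle of the bar, 142 mm above the pail's underside; 58 mm clear from bar to rim; y along the bar, z up; 0.15 to 0.3 kg. Four alike: two hang at the start, two spares stand on the sill
- pail_3: open steel pail (72 mm across the rim, 60 at the bottom, 78 tall) with a stiff square handle: two flat legs carry a wooden bar 88 mm long, 12 x 12 mm. Origin: middle of the bar, 142 mm above the pail's underside; 58 mm clear from bar to rim; y along the bar, z up; 0.15 to 0.3 kg. Four alike: two hang at the start, two spares stand on the sill
- pail_4: open steel pail (72 mm across the rim, 60 at the bottom, 78 tall) with a stiff square handle: two flat legs carry a wooden bar 88 mm long, 12 x 12 mm. Origin: middle of the bar, 142 mm above the pail's underside; 58 mm clear from bar to rim; y along the bar, z up; 0.15 to 0.3 kg. Four alike: two hang at the start, two spares stand on the sill
- hook_a: fixed steel hook. Origin: where its prong leaves the rail, on the centre lines of both, 270 mm above the sill. The round prong (8 mm thick) runs level 75 mm along -x, then bends up to a tip at x = -90 mm, its top 20 mm above the prong's centre line. A hanging pail's bar lies across the prong, along the hook's y, its origin 10 mm above the hook's
- hook_b: fixed steel hook. Origin: where its prong leaves the rail, on the centre lines of both, 270 mm above the sill. The round prong (8 mm thick) runs level 75 mm along -x, then bends up to a tip at x = -90 mm, its top 20 mm above the prong's centre line. A hanging pail's bar lies across the prong, along the hook's y, its origin 10 mm above the hook's
- hook_c: fixed steel hook. Origin: where its prong leaves the rail, on the centre lines of both, 270 mm above the sill. The round prong (8 mm thick) runs level 75 mm along -x, then bends up to a tip at x = -90 mm, its top 20 mm above the prong's centre line. A hanging pail's bar lies across the prong, along the hook's y, its origin 10 mm above the hook's
- hook_d: fixed steel hook. Origin: where its prong leaves the rail, on the centre lines of both, 270 mm above the sill. The round prong (8 mm thick) runs level 75 mm along -x, then bends up to a tip at x = -90 mm, its top 20 mm above the prong's centre line. A hanging pail's bar lies across the prong, along the hook's y, its origin 10 mm above the hook's
- rack: fixed rail rack: a level steel rail (16 mm thick, along y, centre 270 mm up) between two posts (14 mm thick, feet 44 mm across) at y = +-215 mm, four hooks 115 mm apart on its -x side. Origin on the sill below the rail's middle. (Behind the spares, to the left, a fixed white bin, 230 mm tall, starts at x = 0.69 m)
- soap_bottle: tall white plastic bottle, 58 mm across, 185 mm tall, origin under its centre; loose, leave alone
- vinegar_bottle: tall green glass bottle, 54 mm across, 185 mm tall, origin under its centre; loose, leave alone
- jam_jar: clear glass jar with a steel screw lid, 68 mm across, 100 mm tall, origin under its centre; loose, leave alone
- funnel: orange funnel standing mouth down, 80 mm across, 95 mm tall, origin under its centre; loose, leave alone
- soap_dish: flat steel soap dish, 80 x 115 x 22 mm, origin under its centre; loose, leave alone
- scraper: dark hard silicone pot scraper lying flat, about 125 x 75 x 12 mm, origin under its middle; loose, leave alone

How it is judged:
By the outcome, as a careful person would: the job done as asked, in the order asked, and still so for the second after the job is handed in, with the robot touching nothing.
It also fails if it takes over 72 s, if anything falls off the work surface, if the arm or the gripper's body presses on something with over 40 N, if the wrist force passes 120 N, or if a joint passes its speed limit or range.

## Working session

There is one attempt and no reset: what is moved stays moved. The work goes in short steps, Python scripts to look and compute and a shell command to move; the robot and the scene stay as the last step left them, time stands still between calls to the robot, and variables do not carry over. Pictures are saved under pics/ and viewed, at most 10 in all, crops included, and the job is handed in when it is done.

```bash
mkdir -p pics
cat > h.py <<'E'
import numpy as np,cv2
from plant import manip,vision,order,models
def snap(c,n=None):
    s=vision.snapshot(c)
    if n: cv2.imwrite(f'pics/{n}.png',s['color'])
    return s
def proj(s,p):
    R=np.array(s['rotation']).reshape(3,3);q=(np.atleast_2d(p)-s['xyz'])@R
    K=np.array(s['intrinsics']);u=q@K.T
    return u[:,:2]/u[:,2:]
def ray(s,uv):
    R=np.array(s['rotation']).reshape(3,3);K=np.array(s['intrinsics'])
    d=R@np.linalg.solve(K,[uv[0],uv[1],1]);return np.array(s['xyz']),d/np.linalg.norm(d)
def atz(s,uv,z):
    o,d=ray(s,uv);return o+d*(z-o[2])/d[2]
def tri(l):
    A=np.zeros((3,3));b=np.zeros(3)
    for s,uv in l:
        o,d=ray(s,uv);M=np.eye(3)-np.outer(d,d);A+=M;b+=M@o
    p=np.linalg.solve(A,b)
    return p,[np.linalg.norm((np.eye(3)-np.outer(ray(s,uv)[1],ray(s,uv)[1]))@(p-np.array(s['xyz']))) for s,uv in l]
E
python3 - <<'E'
from h import *
st=manip.observe();print({k:np.round(v,3).tolist() for k,v in st.items()})
ss={}
for c in ['scene','top','wrist']:
    s=snap(c,c+'0');print(c,np.round(s['xyz'],3),np.round(s['rotation'],3).tolist(),np.round(s['intrinsics'],1).tolist())
    for q in ['pail_1','hook_a','rack','soap_bottle','jam_jar','vinegar_bottle','funnel']:
        for r in models.boxes_of(q,c):
            if r['score']>.3: print(' ',q,round(r['score'],2),np.round(r['bbox']).tolist())
E
```

```text
{'time': 0.0, 'qpos': [1.083, 0.379, 1.735, 0.0, 1.028, -0.033], 'qvel': [0.001, 0.001, 0.001, 0.001, -0.0, -0.001], 'tau': [-0.005, -76.375, -43.436, 0.065, 0.043, -0.0], 'ee_pos': [0.307, 0.629, 0.404], 'ee_rot': [-0.0, 0.225, 0.974, -0.001], 'force': [-0.44, -0.82, -0.537], 'wrist_torque': [0.045, 0.018, 0.029], 'grasp_force': 0.0, 'grip_width': 0.998}
scene [ 0.878 -0.577  0.862] [-0.381, 0.886, 0.247, -0.094] [[489.6, 0.0, 327.4], [0.0, 489.6, 233.7], [0.0, 0.0, 1.0]]
  pail_1 0.89 [287.0, 313.0, 43.0, 87.0]
  pail_1 0.74 [242.0, 366.0, 50.0, 95.0]
  pail_1 0.72 [364.0, 225.0, 40.0, 59.0]
  pail_1 0.57 [395.0, 178.0, 31.0, 56.0]
  hook_a 0.9 [330.0, 251.0, 59.0, 38.0]
  hook_a 0.8 [251.0, 355.0, 67.0, 42.0]
  hook_a 0.64 [299.0, 296.0, 61.0, 41.0]
  hook_a 0.62 [361.0, 210.0, 54.0, 29.0]
  rack 0.97 [322.0, 342.0, 137.0, 277.0]
  soap_bottle 0.9 [425.0, 215.0, 31.0, 63.0]
  jam_jar 0.73 [274.0, 399.0, 36.0, 49.0]
  vinegar_bottle 0.69 [395.0, 243.0, 25.0, 70.0]
  vinegar_bottle 0.67 [323.0, 341.0, 136.0, 279.0]
  funnel 0.59 [348.0, 187.0, 31.0, 36.0]
top [0.458 0.049 1.174] [-0
[... 173 characters left out ...]
ail_1 0.9 [441.0, 209.0, 59.0, 34.0]
  pail_1 0.74 [148.0, 244.0, 54.0, 31.0]
  pail_1 0.7 [445.0, 198.0, 8.0, 57.0]
  hook_a 0.77 [508.0, 196.0, 13.0, 54.0]
  hook_a 0.76 [320.0, 201.0, 14.0, 55.0]
  hook_a 0.73 [446.0, 199.0, 8.0, 58.0]
  hook_a 0.53 [380.0, 200.0, 14.0, 56.0]
  rack 0.64 [412.0, 190.0, 240.0, 42.0]
  soap_bottle 0.87 [203.0, 186.0, 39.0, 36.0]
  jam_jar 0.6 [443.0, 224.0, 34.0, 30.0]
  vinegar_bottle 0.97 [258.0, 193.0, 28.0, 32.0]
  vinegar_bottle 0.5 [240.0, 244.0, 36.0, 28.0]
  funnel 0.93 [188.0, 289.0, 38.0, 36.0]
wrist [0.233 0.665 0.384] [0.125, 0.839, 0.524, 0.077] [[335.9, 0.0, 319.0], [0.0, 335.9, 239.1], [0.0, 0.0, 1.0]]
  pail_1 0.78 [244.0, 402.0, 43.0, 24.0]
```

```bash
sed -i "s/R=np.array(s\['rotation'\]).reshape(3,3)/R=rot(s)/" h.py
cat >> h.py <<'E'
from scipy.spatial.transform import Rotation as Ro
def rot(s):
    q=np.array(s['rotation']);return Ro.from_quat(q[[1,2,3,0]]).as_matrix()
E
python3 - <<'E'
import cv2
for n in ['top0','scene0']:
    i=cv2.imread(f'pics/{n}.png')
    i=i[140:330,100:580] if n=='top0' else i[120:490,150:480]
    k=800/480 if n=='top0' else 600/370
    cv2.imwrite(f'pics/{n}c.png',cv2.resize(i,None,fx=k,fy=k,interpolation=cv2.INTER_CUBIC))
E
```

```text
(no output)
```

View pics/top0c.png

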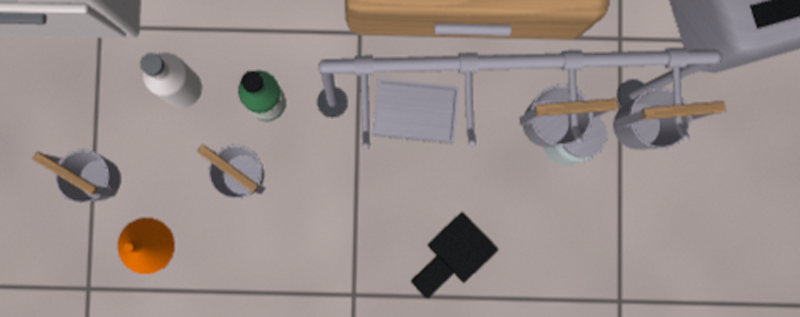

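View pics/scene0c.png

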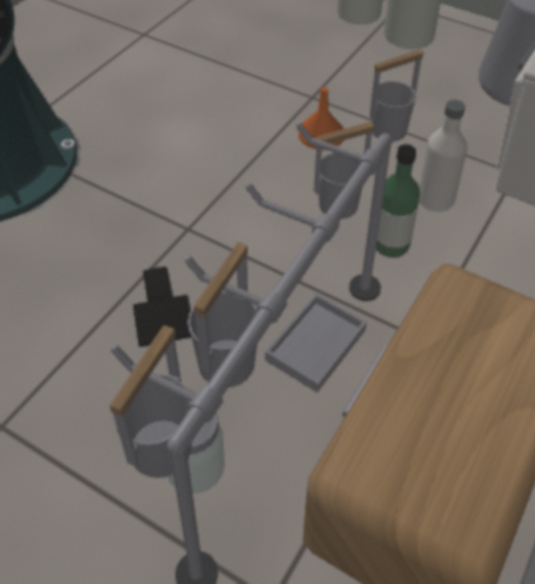

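Top view: the empty hooks are the two leftmost (tips about (320,228) and (384,225) in full-picture pixels). The spare bars are near (139,244) and (237,241). In the scene view the spare bars are near (396,158) and (362,200).

```bash
cat > m.py <<'E'
from h import *
def wood(img,c,r=35,rw=None):
    h=cv2.cvtColor(img,cv2.COLOR_BGR2HSV);m=cv2.inRange(h,(8,90,60),(22,200,255))
    n,l,st,ce=cv2.connectedComponentsWithStats(m)
    k=[i for i in range(1,n) if st[i,4]>25 and np.hypot(*(ce[i]-c))<r]
    if not k: return None
    k=max(k,key=lambda i:st[i,4])
    b=cv2.minAreaRect(np.argwhere(l==k)[:,::-1].astype(np.float32))
    p=cv2.boxPoints(b);e=sorted([(np.linalg.norm(p[i]-p[(i+1)%4]),i) for i in range(4)])
    ends=[(p[i]+p[(i+1)%4])/2 for _,i in e[:2]];ends.sort(key=lambda a:a[0])
    return np.array(b[0]),ends,st[k,4],b[1]
E
python3 - <<'E'
from m import *
T=snap('top');S=snap('scene')
for n,a,b in [('L',(139,244),(396,158)),('R',(237,241),(362,200))]:
    ta=wood(T['color'],a);sb=wood(S['color'],b);print(n,ta,sb)
    p,e=tri([(T,ta[0]),(S,sb[0])]);print(' ctr',p.round(4),np.round(e,4))
    for i in (0,1):
        p,e=tri([(T,ta[1][i]),(S,sb[1][i])]);print('  end',p.round(4),np.round(e,4), atz(T,ta[1][i],.146).round(4))
for n,a,b in [('h1tip',(319.6,227.6),(335,199)),('h2tip',(383.8,225),(305,237)),('h1root',(319.6,180),(379,213)),('h2root',(382,180),(348,257))]:
    p,e=tri([(T,a),(S,b)]);print(n,p.round(4),np.round(e,4))
for s,n,x0,y0,w,hh in [(T,'ht',300,165,110,75),(S,'hs',290,185,110,85)]:
    cv2.imwrite(f'pics/{n}.png',cv2.resize(s['color'][y0:y0+hh,x0:x0+w],None,fx=7,fy=7,interpolation=cv2.INTER_CUBIC))
E
python3 - <<'E'
import cv2,numpy as np
a=cv2.imread('pics/ht.png');b=cv2.imread('pics/hs.png');b=b[:595]
k=np.vstack([a,b]);k=cv2.resize(k,None,fx=.53,fy=.53);print(k.shape);cv2.imwrite('pics/hh.png',k)
E
```

```text
L (array([138.44381714, 243.58988953]), [array([120.69101, 232.49438], dtype=float32), array([156.19662, 254.6854 ], dtype=float32)], np.int32(226), (41.869911193847656, 5.617987155914307)) (array([395.75003052, 156.74998474]), [array([383.30002, 160.89998], dtype=float32), array([408.20004, 152.59999], dtype=float32)], np.int32(45), (1.897365927696228, 26.246902465820312))
 ctr [0.5122 0.4157 0.1409] [0.0004 0.0004]
  end [0.5065 0.4392 0.1217] [0.036 0.036] [0.5346 0.4523 0.146 ]
  end [0.5192 0.3832 0.1725] [0.0334 0.0334] [0.49   0.3761 0.146 ]
R (array([236.13822937, 240.81240845]), [array([219.38959, 228.4713 ], dtype=float32), array([252.88687, 253.15352], dtype=float32)], np.int32(201), (41.60866928100586, 5.211676597595215)) (array([354.73532104, 195.55883789]), [array([340.11768, 183.02942], dtype=float32), array([369.35297, 208.08826], dtype=float32)], np.int32(432), (38.505157470703125, 28.09249496459961))
 ctr [0.5146 0.2036 0.1624] [0.0083 0.0083]
  end [0.509  0.2106 0.1997] [0.0419 0.0419] [0.5477 0.2466 0.146 ]
  end [0.5219 0.1888 0.1375] [0.0268 0.0268] [0.4978 0.1751 0.146 ]
h1tip [0.5427 0.0395 0.2792] [0.0011 0.0011]
h2tip [ 0.5502 -0.0766  0.2806] [0.0014 0.0014]
h1root [0.6305 0.0421 0.2834] [0.0024 0.0024]
h2root [ 0.6332 -0.0735  0.2744] [0.0007 0.0007]
(594, 408, 3)
```

View pics/hh.png

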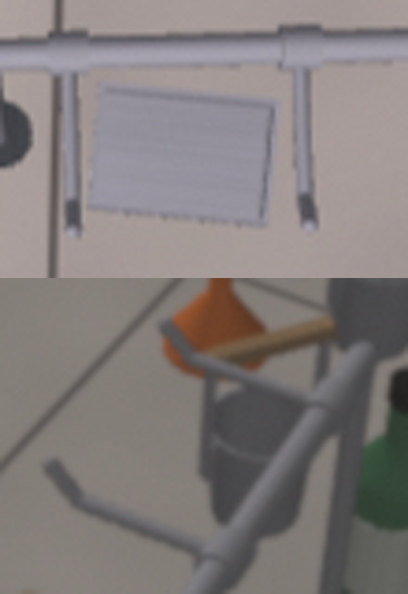

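The crops show hook 1 at tip (319.7,226.5), bend (319.4,218.4) and root (318.1,179.3) in the top picture, and (335,198), (342,206), (379,218) in the scene picture. Hook 2 is at (383.3,225.4), (382.5,217.6), (381.1,178) in top, and (304,236), (311,244), (350,258) in scene. The right spare's bar runs behind hook 1 in the scene picture.

Run:
```python
from h import *
T=snap('top');S=snap('scene')
for n,a,b in [('h1tip',(319.7,226.5),(335,198.2)),('h1bend',(319.4,218.4),(342,206.3)),('h1root',(318.1,179.3),(379,218)),('h2tip',(383.3,225.4),(303.7,236)),('h2bend',(382.5,217.6),(311,244)),('h2root',(381.1,178),(349.8,258.3)),
 ('Lend+',(120.7,232.5),(408.2,152.6)),('Lend-',(156.2,254.7),(383.3,160.9)),('Rend+',(219.4,228.5),(379.8,197.7)),('Rend-',(252.9,253.2),(345,206.6))]:
    p,e=tri([(T,a),(S,b)]);print(n,p.round(4),np.round(e,4))
for c,s in (('top',T),):
  for q,z in [('soap_bottle',.185),('vinegar_bottle',.185)]:
    r=models.boxes_of(q,c)[0]['bbox'];print(q,atz(s,r[:2],z/2).round(3))
st=manip.observe();q=np.array(st['ee_rot']);print(Ro.from_quat(q[[1,2,3,0]]).as_matrix().round(3))
```

```text
h1tip [0.5437 0.039  0.282 ] [0.0003 0.0003]
h1bend [0.5595 0.0395 0.2692] [0.0002 0.0002]
h1root [0.6326 0.044  0.2711] [0.0008 0.0008]
h2tip [ 0.5485 -0.0761  0.2817] [0.0004 0.0004]
h2bend [ 0.5636 -0.0762  0.2705] [0. 0.]
h2root [ 0.6368 -0.0724  0.2723] [0.0001 0.0001]
Lend+ [0.5328 0.4533 0.1398] [0.0025 0.0025]
Lend- [0.4919 0.3784 0.1423] [0.0022 0.0022]
Rend+ [0.5485 0.2481 0.1386] [0.0003 0.0003]
Rend- [0.4974 0.1753 0.1413] [0.0005 0.0005]
soap_bottle [0.647 0.293 0.093]
vinegar_bottle [0.628 0.172 0.093]
[[-0.898  0.439 -0.   ]
 [ 0.439  0.898 -0.   ]
 [ 0.    -0.    -1.   ]]
```

```bash
python3 -m crank '[{"gripper":1,"delta_pos":[0,0,0],"roll":7},{"gripper":1,"delta_pos":[0,0,0],"roll":7},{"gripper":1,"delta_pos":[0,0,0],"roll":7},{"gripper":1,"delta_pos":[0,0,0],"roll":7},{"gripper":1,"delta_pos":[0,0,0],"roll":7},{"gripper":1,"delta_pos":[0,0,0],"roll":7},{"gripper":1,"delta_pos":[0,0,0],"roll":7},{"gripper":1,"delta_pos":[0,0,0],"roll":7},{"gripper":0.6,"delta_pos":[0,0,0],"roll":7},{"gripper":0.6,"delta_pos":[0,0,0],"roll":7},{"gripper":0.6,"delta_pos":[0,0,0],"roll":7},{"gripper":0.6,"delta_pos":[0,0,0],"roll":7}]' 30
python3 -m crank '[{"gripper":0.6,"delta_pos":[0,0,0],"roll":7},{"gripper":0.6,"delta_pos":[0,0,0],"roll":7},{"gripper":0.6,"delta_pos":[0,0,0],"roll":1},{"gripper":0.6,"delta_pos":[0,0,0],"roll":0}]'
python3 - <<'E'
from h import *
st=manip.observe();q=np.array(st['ee_rot']);R=Ro.from_quat(q[[1,2,3,0]]).as_matrix();print(st['qpos'],R.round(3),(R.T@(np.array([.5368,.2313,.404])-st['ee_pos'])*1000).round(1))
E
```

```text
time: 2.5
ee_pos: [0.3075, 0.6288, 0.4047]
ee_rot: [0.0, 0.821, 0.571, -0.0]
force: [-0.3, 0.7, -0.3]
grip_width: 0.742
grasp_force: 0.0
time: 2.83
ee_pos: [0.3075, 0.6289, 0.4048]
ee_rot: [0.0, 0.887, 0.462, -0.0]
force: [-1.0, 0.3, -0.2]
grip_width: 0.602
grasp_force: 0.0
[ 1.08271270e+00  3.78870651e-01  1.73419730e+00 -3.93652708e-06
  1.02852941e+00  1.69238916e+00] [[ 0.573  0.82   0.   ]
 [ 0.82  -0.573 -0.   ]
 [-0.     0.    -1.   ]] [-194.6  415.6    0.8]
```

```bash
python3 -m crank '[{"gripper":0.6,"delta_pos":[-8,16,0],"roll":0},{"gripper":0.6,"delta_pos":[-16,36,0],"roll":0},{"gripper":0.6,"delta_pos":[-17,36,0],"roll":0},{"gripper":0.6,"delta_pos":[-17,36,0],"roll":0},{"gripper":0.6,"delta_pos":[-17,36,0],"roll":0},{"gripper":0.6,"delta_pos":[-17,36,0],"roll":0},{"gripper":0.6,"delta_pos":[-17,36,0],"roll":0},{"gripper":0.6,"delta_pos":[-17,36,0],"roll":0},{"gripper":0.6,"delta_pos":[-17,36,0],"roll":0},{"gripper":0.6,"delta_pos":[-17,36,0],"roll":0},{"gripper":0.6,"delta_pos":[-17,36,0],"roll":0},{"gripper":0.6,"delta_pos":[-17,36,0],"roll":0}]'
python3 -m crank '[{"gripper":0.6,"delta_pos":[0,4,0],"roll":0},{"gripper":0.6,"delta_pos":[0,0,0],"roll":0},{"gripper":0.6,"delta_pos":[0,0,0],"roll":0}]'
python3 - <<'E'
from m import *
st=manip.observe();q=np.array(st['ee_rot']);R=Ro.from_quat(q[[1,2,3,0]]).as_matrix();print((R.T@(np.array([.5368,.2313,.318])-st['ee_pos'])*1000).round(1))
W=snap('wrist','w1')
print(proj(W,[[.523,.2117,.14],[.5485,.2481,.14],[.4974,.1753,.14]]).round(1))
print(wood(W['color'],proj(W,[.523,.2117,.146])[0],r=120))
E
```

```text
time: 3.83
ee_pos: [0.5338, 0.231, 0.405]
ee_rot: [0.0, 0.886, 0.463, 0.0]
force: [0.6, -0.3, 0.2]
grip_width: 0.598
grasp_force: 0.0
time: 4.08
ee_pos: [0.5365, 0.2308, 0.4047]
ee_rot: [-0.0, 0.887, 0.462, -0.0]
force: [-0.9, 0.9, -0.3]
grip_width: 0.604
grasp_force: 0.0
[ 0.6 -0.  86.7]
[[319.  277.3]
 [319.  222.4]
 [318.9 327.1]]
(array([319., 276.]), [array([319., 225.], dtype=float32), array([319., 327.], dtype=float32)], np.int32(1446), (102.0, 14.0))
```

View pics/w1.png

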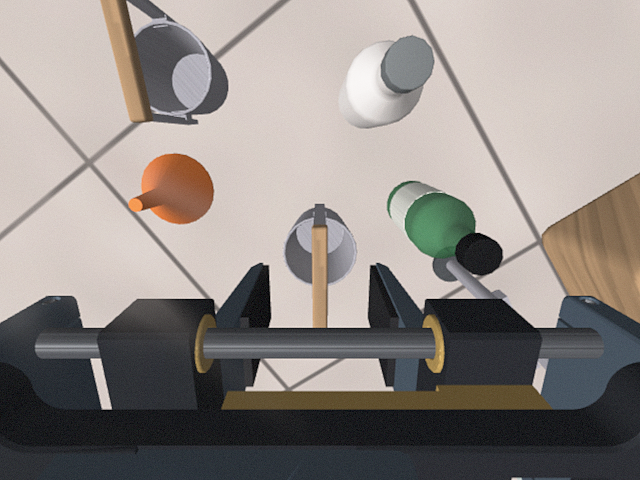

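The wrist view shows the right spare's bar centred between the fingers: column 319, far end at row 225. This matches the projected position. The vinegar bottle's cap at (478,253) is clear of the finger at column 390.

```bash
python3 -m crank '[{"gripper":0.6,"delta_pos":[0,0,15],"roll":0},{"gripper":0.6,"delta_pos":[0,0,20],"roll":0},{"gripper":0.6,"delta_pos":[0,0,20],"roll":0},{"gripper":0.6,"delta_pos":[0,0,16],"roll":0},{"gripper":0.6,"delta_pos":[0,0,10],"roll":0},{"gripper":0.6,"delta_pos":[0,0,6],"roll":0},{"gripper":0.6,"delta_pos":[0,0,0],"roll":0},{"gripper":0.3,"delta_pos":[0,0,0],"roll":0},{"gripper":0,"delta_pos":[0,0,0],"roll":0},{"gripper":0,"delta_pos":[0,0,0],"roll":0},{"gripper":0,"delta_pos":[0,0,0],"roll":0},{"gripper":0,"delta_pos":[0,0,0],"roll":0}]' 35
python3 -m crank '[{"gripper":0,"delta_pos":[0,0,0],"roll":0},{"gripper":0,"delta_pos":[0,0,0],"roll":0},{"gripper":0,"delta_pos":[0,0,0],"roll":0},{"gripper":0,"delta_pos":[0,0,0],"roll":0},{"gripper":0,"delta_pos":[0,0,0],"roll":0},{"gripper":0,"delta_pos":[0,0,0],"roll":0}]'
```

```text
time: 5.13
ee_pos: [0.5367, 0.2311, 0.3182]
ee_rot: [0.0, 0.887, 0.461, 0.0]
force: [-0.3, 0.2, -0.2]
grip_width: 0.264
grasp_force: 0.0
time: 5.63
ee_pos: [0.5367, 0.2311, 0.3179]
ee_rot: [0.0, 0.887, 0.461, 0.0]
force: [0.2, -1.0, 3.1]
grip_width: 0.129
grasp_force: 35.0
```

```bash
python3 -m crank '[{"gripper":0,"delta_pos":[0,0,-6],"roll":0},{"gripper":0,"delta_pos":[0,0,-12],"roll":0},{"gripper":0,"delta_pos":[0,0,-18],"roll":0},{"gripper":0,"delta_pos":[0,0,-20],"roll":0},{"gripper":0,"delta_pos":[0,0,-20],"roll":0},{"gripper":0,"delta_pos":[0,0,-20],"roll":0},{"gripper":0,"delta_pos":[0,0,-20],"roll":0},{"gripper":0,"delta_pos":[0,0,-20],"roll":0},{"gripper":0,"delta_pos":[0,0,-18],"roll":0},{"gripper":0,"delta_pos":[0,0,-12],"roll":0},{"gripper":0,"delta_pos":[0,0,-6],"roll":0},{"gripper":0,"delta_pos":[0,0,0],"roll":0}]'
python3 -m crank '[{"gripper":0,"delta_pos":[0,0,0],"roll":-2},{"gripper":0,"delta_pos":[0,0,0],"roll":-4},{"gripper":0,"delta_pos":[0,0,0],"roll":-5},{"gripper":0,"delta_pos":[0,0,0],"roll":-5},{"gripper":0,"delta_pos":[0,0,0],"roll":-5},{"gripper":0,"delta_pos":[0,0,0],"roll":-5},{"gripper":0,"delta_pos":[0,0,0],"roll":-5},{"gripper":0,"delta_pos":[0,0,0],"roll":-4},{"gripper":0,"delta_pos":[0,0,0],"roll":-2.4},{"gripper":0,"delta_pos":[0,0,0],"roll":0},{"gripper":0,"delta_pos":[0,0,0],"roll":0}]'
python3 - <<'E'
from h import *
st=manip.observe();q=np.array(st['ee_rot']);R=Ro.from_quat(q[[1,2,3,0]]).as_matrix();print(R.round(3),st['qpos'])
for t in ([.485,-.055,.490],[.593,-.0505,.490],[.593,-.0505,.458]): print((R.T@(np.array(t)-st['ee_pos'])*1000).round(1))
E
```

```text
time: 6.63
ee_pos: [0.5366, 0.2311, 0.4911]
ee_rot: [0.0, 0.887, 0.461, 0.001]
force: [1.0, 0.3, -2.5]
grip_width: 0.127
grasp_force: 35.0
time: 7.55
ee_pos: [0.5364, 0.231, 0.4887]
ee_rot: [-0.0, 0.693, 0.721, -0.001]
force: [0.2, -0.5, -2.5]
grip_width: 0.129
grasp_force: 35.0
[[-0.039  0.999 -0.001]
 [ 0.999  0.039 -0.001]
 [-0.001 -0.002 -1.   ]] [3.66772621e-01 1.04622605e-01 1.91473891e+00 9.60422521e-06
 1.12381923e+00 3.27414530e-01]
[-283.8  -62.6   -1. ]
[-283.5   45.4   -1.2]
[-283.5   45.5   30.8]
```

```bash
python3 -m crank '[{"gripper":0,"delta_pos":[0,-6,-1],"roll":0},{"gripper":0,"delta_pos":[0,-12,0],"roll":0},{"gripper":0,"delta_pos":[0,-14,0],"roll":0},{"gripper":0,"delta_pos":[-2,-14,0],"roll":0},{"gripper":0,"delta_pos":[-8,-10,0],"roll":0},{"gripper":0,"delta_pos":[-14,-6,0],"roll":0},{"gripper":0,"delta_pos":[-20,0,0],"roll":0},{"gripper":0,"delta_pos":[-20,0,0],"roll":0},{"gripper":0,"delta_pos":[-20,0,0],"roll":0},{"gripper":0,"delta_pos":[-20,0,0],"roll":0},{"gripper":0,"delta_pos":[-20,0,0],"roll":0},{"gripper":0,"delta_pos":[-20,0,0],"roll":0}]'
python3 -m crank '[{"gripper":0,"delta_pos":[-20,0,0],"roll":0},{"gripper":0,"delta_pos":[-20,0,0],"roll":0},{"gripper":0,"delta_pos":[-20,0,0],"roll":0},{"gripper":0,"delta_pos":[-20,0,0],"roll":0},{"gripper":0,"delta_pos":[-20,0,0],"roll":0},{"gripper":0,"delta_pos":[-18,0,0],"roll":0},{"gripper":0,"delta_pos":[-14,0,0],"roll":0},{"gripper":0,"delta_pos":[-7,0,0],"roll":0},{"gripper":0,"delta_pos":[0,0,0],"roll":0},{"gripper":0,"delta_pos":[0,0,0],"roll":0}]'
python3 - <<'E'
from h import *
st=manip.observe();q=np.array(st['ee_rot']);R=Ro.from_quat(q[[1,2,3,0]]).as_matrix();print(R.round(3),st['qpos'])
for t in ([.593,-.0505,.490],): print((R.T@(np.array(t)-st['ee_pos'])*1000).round(1))
a=snap('scene')['color'][150:350,220:420];b=snap('top')['color'][140:290,280:480]
cv2.imwrite('pics/p5.png',np.hstack([cv2.resize(a,(400,400)),cv2.resize(b,(400,300))[:300] if 0 else cv2.copyMakeBorder(cv2.resize(b,(400,300)),0,100,0,0,0)]))
E
```

```text
time: 8.55
ee_pos: [0.4798, 0.0829, 0.4909]
ee_rot: [0.0, 0.693, 0.721, 0.0]
force: [0.4, 0.4, -2.4]
grip_width: 0.127
grasp_force: 35.0
time: 9.38
ee_pos: [0.4858, -0.0544, 0.4908]
ee_rot: [-0.0, 0.693, 0.721, 0.0]
force: [0.0, -0.6, -2.6]
grip_width: 0.131
grasp_force: 35.0
[[-0.04   0.999  0.   ]
 [ 0.999  0.04   0.   ]
 [ 0.     0.    -1.   ]] [-1.59194423e-01 -6.92620188e-02  2.08795636e+00  1.64440554e-04
  1.12284739e+00 -1.99080467e-01]
[ -0.4 107.3   0.8]
```

View pics/p5.png

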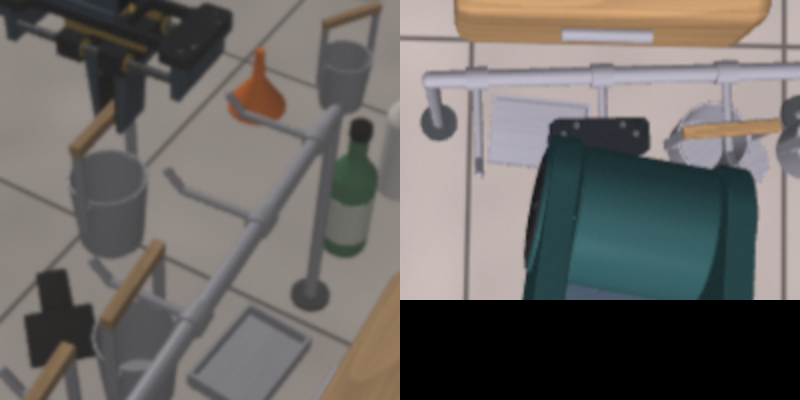

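The pail hangs level from the gripper in front of hook 2, with the bar's free end at about (257,225) in the full scene picture. I'll check that against the prediction.

Run:
```python
from m import *
S=snap('scene');st=manip.observe();p=np.array(st['ee_pos']);c=p+[0.001,-.024,-.178]
print(c,proj(S,[c,c+[.0018,-.044,0],c+[.0018,-.044,.006],c+[.0018,-.044,-.006]]).round(1))
print(wood(S['color'],np.array((266,215)),r=20))
```

```text
[ 0.48708149 -0.07763728  0.312763  ] [[272.3 210.2]
 [257.7 225.5]
 [257.4 222.8]
 [258.  228.2]]
(array([267.00003052, 212.50003052]), [array([256.75003, 222.75003], dtype=float32), array([277.25003, 202.25003], dtype=float32)], np.int32(119), (4.949747085571289, 28.991378784179688))
```

```bash
python3 -m crank '[{"gripper":0,"delta_pos":[0,5,0],"roll":0},{"gripper":0,"delta_pos":[0,10,0],"roll":0},{"gripper":0,"delta_pos":[0,13,0],"roll":0},{"gripper":0,"delta_pos":[0,14,0],"roll":0},{"gripper":0,"delta_pos":[0,14,0],"roll":0},{"gripper":0,"delta_pos":[0,14,0],"roll":0},{"gripper":0,"delta_pos":[0,14,0],"roll":0},{"gripper":0,"delta_pos":[0,12,0],"roll":0},{"gripper":0,"delta_pos":[0,7,0],"roll":0},{"gripper":0,"delta_pos":[0,4,0],"roll":0},{"gripper":0,"delta_pos":[0,0,0],"roll":0},{"gripper":0,"delta_pos":[0,0,0],"roll":0}]'
python3 -m crank '[{"gripper":0,"delta_pos":[0,0,4],"roll":0},{"gripper":0,"delta_pos":[0,0,6],"roll":0},{"gripper":0,"delta_pos":[0,0,6],"roll":0},{"gripper":0,"delta_pos":[0,0,5],"roll":0},{"gripper":0,"delta_pos":[0,0,4],"roll":0},{"gripper":0,"delta_pos":[0,0,3],"roll":0},{"gripper":0,"delta_pos":[0,0,0],"roll":0},{"gripper":0,"delta_pos":[0,0,0],"roll":0}]'
python3 - <<'E'
from h import *
st=manip.observe();p=np.array(st['ee_pos']);print(p,st['force'],st['wrist_torque'])
S=snap('scene')
cv2.imwrite('pics/p6.png',cv2.resize(S['color'][170:350,230:430],None,fx=3,fy=3,interpolation=cv2.INTER_CUBIC))
E
```

```text
time: 10.53
ee_pos: [0.593, -0.0498, 0.4906]
ee_rot: [-0.0, 0.692, 0.721, -0.0]
force: [0.3, -0.8, -2.0]
grip_width: 0.127
grasp_force: 35.0
time: 11.2
ee_pos: [0.5932, -0.0498, 0.4626]
ee_rot: [-0.0, 0.692, 0.721, -0.0]
force: [0.5, 0.9, -3.2]
grip_width: 0.127
grasp_force: 35.0
[ 0.59315143 -0.0498178   0.46259365] [ 0.51379233  0.9243502  -3.23202942] [0.03009166 0.01705867 0.0313544 ]
```

View pics/p6.png

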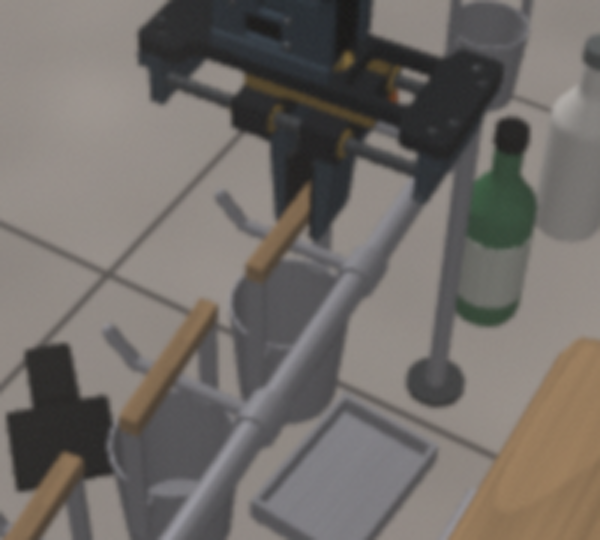

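The bar lies over hook 2's prong, between the tip (230,210 in the crop) and the rail (360,270). I'll lower it to contact.

```bash
python3 -m crank '[{"gripper":0,"delta_pos":[0,0,2],"roll":0},{"gripper":0,"delta_pos":[0,0,0],"roll":0},{"gripper":0,"delta_pos":[0,0,0],"roll":0}]'
python3 -m crank '[{"gripper":0,"delta_pos":[0,0,1.5],"roll":0},{"gripper":0,"delta_pos":[0,0,0],"roll":0},{"gripper":0,"delta_pos":[0,0,0],"roll":0}]'
python3 -m crank '[{"gripper":0,"delta_pos":[0,0,1],"roll":0},{"gripper":0,"delta_pos":[0,0,0],"roll":0},{"gripper":0,"delta_pos":[0,0,0],"roll":0}]'
```

```text
time: 11.5
ee_pos: [0.5931, -0.0498, 0.4608]
ee_rot: [0.0, 0.692, 0.721, 0.0]
force: [-0.2, -0.6, -3.7]
grip_width: 0.129
grasp_force: 35.0
time: 11.75
ee_pos: [0.5931, -0.0498, 0.4592]
ee_rot: [-0.0, 0.693, 0.721, -0.0]
force: [-0.6, -0.0, -2.5]
grip_width: 0.129
grasp_force: 35.0
time: 12.0
ee_pos: [0.5931, -0.0498, 0.4582]
ee_rot: [-0.0, 0.693, 0.721, -0.0]
force: [0.6, -0.1, -2.7]
grip_width: 0.132
grasp_force: 35.0
```

```bash
python3 -m crank '[{"gripper":0,"delta_pos":[0,0,1],"roll":0},{"gripper":0,"delta_pos":[0,0,0],"roll":0},{"gripper":0,"delta_pos":[0,0,0],"roll":0}]'
python3 -m crank '[{"gripper":0,"delta_pos":[0,0,1],"roll":0},{"gripper":0,"delta_pos":[0,0,0],"roll":0},{"gripper":0,"delta_pos":[0,0,0],"roll":0}]'
```

```text
time: 12.25
ee_pos: [0.5931, -0.0498, 0.4572]
ee_rot: [-0.0, 0.693, 0.721, -0.0]
force: [-0.2, 0.9, -2.2]
grip_width: 0.133
grasp_force: 35.0
time: 12.5
ee_pos: [0.5931, -0.0498, 0.4562]
ee_rot: [-0.0, 0.693, 0.721, -0.0]
force: [0.2, -0.3, -1.9]
grip_width: 0.128
grasp_force: 35.0
```

```bash
python3 -m crank '[{"gripper":0,"delta_pos":[0,0,1],"roll":0},{"gripper":0,"delta_pos":[0,0,0],"roll":0},{"gripper":0,"delta_pos":[0,0,0],"roll":0}]'
python3 -m crank '[{"gripper":0,"delta_pos":[0,0,0.5],"roll":0},{"gripper":0,"delta_pos":[0,0,0],"roll":0},{"gripper":0,"delta_pos":[0,0,0],"roll":0}]'
python3 -c "
from h import *
s=manip.observe();print(s['wrist_torque'],s['force'])"
```

```text
time: 12.75
ee_pos: [0.5932, -0.0498, 0.4556]
ee_rot: [0.0, 0.693, 0.721, 0.0]
force: [-1.3, -0.1, 3.3]
grip_width: 0.128
grasp_force: 35.0
time: 13.0
ee_pos: [0.5932, -0.0498, 0.4555]
ee_rot: [0.0, 0.693, 0.721, 0.0]
force: [-4.2, 0.9, 8.0]
grip_width: 0.128
grasp_force: 35.0
[-0.03642127  0.83918796 -0.06845832] [-4.1742853   0.8710241   8.04271274]
```

```bash
python3 -m crank '[{"gripper":0,"delta_pos":[0,0,-0.8],"roll":0},{"gripper":0,"delta_pos":[0,0,0],"roll":0},{"gripper":0.16,"delta_pos":[0,0,0],"roll":0},{"gripper":0.16,"delta_pos":[0,0,0],"roll":0},{"gripper":0.2,"delta_pos":[0,0,0],"roll":0},{"gripper":0.25,"delta_pos":[0,0,0],"roll":0},{"gripper":0.3,"delta_pos":[0,0,0],"roll":0},{"gripper":0.3,"delta_pos":[0,0,0],"roll":0},{"gripper":0.3,"delta_pos":[0,0,0],"roll":0},{"gripper":0.3,"delta_pos":[0,0,0],"roll":0}]' 10
python3 - <<'E'
from m import *
S=snap('scene');T=snap('top');h=(.594,-.0745)
c=np.array([.594,-.0745,.280])
print(proj(S,[c+[.0018,-.044,.0],c]).round(1),wood(S['color'],np.array((328,246)),r=25))
print(manip.observe()['force'])
E
```

```text
time: 13.83
ee_pos: [0.5931, -0.0498, 0.4555]
ee_rot: [-0.0, 0.693, 0.721, -0.0]
force: [-0.1, 0.4, 0.3]
grip_width: 0.303
grasp_force: 0.0
[[314.  263. ]
 [327.  246.1]] (array([325.72000122, 247.04000854]), [array([314.32, 262.24], dtype=float32), array([337.12, 231.84], dtype=float32)], np.int32(179), (5.600000381469727, 38.0))
[-0.17026783  0.24487737 -0.05311355]
```

Released: the force is zero and the bar sits where predicted. Next I'll lift straight up, then go to the left spare.

```bash
python3 -m crank '[{"gripper":0.3,"delta_pos":[0,0,-3],"roll":0},{"gripper":0.3,"delta_pos":[0,0,-6],"roll":0},{"gripper":0.3,"delta_pos":[0,0,-12],"roll":0},{"gripper":0.3,"delta_pos":[0,0,-14],"roll":0},{"gripper":0.3,"delta_pos":[0,0,-10],"roll":0},{"gripper":0.3,"delta_pos":[0,-15,0],"roll":0},{"gripper":0.3,"delta_pos":[0,-25,0],"roll":0},{"gripper":0.3,"delta_pos":[14,-10,0],"roll":0},{"gripper":0.6,"delta_pos":[30,0,0],"roll":0},{"gripper":0.6,"delta_pos":[38,0,0],"roll":0},{"gripper":0.6,"delta_pos":[38,0,0],"roll":0},{"gripper":0.6,"delta_pos":[38,0,0],"roll":0}]'
python3 -m crank '[{"gripper":0.6,"delta_pos":[38,0,0],"roll":0},{"gripper":0.6,"delta_pos":[38,0,0],"roll":0},{"gripper":0.6,"delta_pos":[38,0,0],"roll":0},{"gripper":0.6,"delta_pos":[38,0,0],"roll":0},{"gripper":0.6,"delta_pos":[38,0,0],"roll":0},{"gripper":0.6,"delta_pos":[38,0,0],"roll":0},{"gripper":0.6,"delta_pos":[38,0,0],"roll":0},{"gripper":0.6,"delta_pos":[38,0,0],"roll":0},{"gripper":0.6,"delta_pos":[20,0,0],"roll":0},{"gripper":0.6,"delta_pos":[7,0,0],"roll":0}]'
python3 -m crank '[{"gripper":0.6,"delta_pos":[0,0,20],"roll":7},{"gripper":0.6,"delta_pos":[0,0,20],"roll":7},{"gripper":0.6,"delta_pos":[0,0,20],"roll":7},{"gripper":0.6,"delta_pos":[0,0,20],"roll":7},{"gripper":0.6,"delta_pos":[0,0,15],"roll":2.9},{"gripper":0.6,"delta_pos":[0,0,0],"roll":0},{"gripper":0.6,"delta_pos":[0,0,0],"roll":0}]'
python3 - <<'E'
from m import *
st=manip.observe();q=np.array(st['ee_rot']);R=Ro.from_quat(q[[1,2,3,0]]).as_matrix();print(R.round(3),st['qpos'],(R.T@(np.array([.5238,.4369,.319])-st['ee_pos'])*1000).round(1))
W=snap('wrist')
P=proj(W,[[.5123,.4158,.141],[.5328,.4533,.141],[.4919,.3784,.141]]);print(P.round(1),wood(W['color'],P[0],r=120))
S=snap('scene');T=snap('top');cv2.imwrite('pics/p7.png',np.hstack([cv2.resize(S['color'][170:370,230:430],(400,400)),cv2.resize(T['color'][140:340,280:480],(400,400))]))
E
```

```text
time: 14.93
ee_pos: [0.5362, 0.1079, 0.5018]
ee_rot: [0.0, 0.693, 0.721, 0.001]
force: [0.6, 0.3, 0.2]
grip_width: 0.56
grasp_force: 0.0
time: 15.77
ee_pos: [0.5224, 0.4398, 0.5012]
ee_rot: [-0.0, 0.692, 0.722, 0.0]
force: [0.0, -0.1, -0.2]
grip_width: 0.596
grasp_force: 0.0
time: 16.35
ee_pos: [0.5233, 0.4362, 0.4058]
ee_rot: [0.0, 0.859, 0.512, -0.0]
force: [0.9, -0.7, 0.6]
grip_width: 0.598
grasp_force: 0.0
[[ 0.477  0.879 -0.001]
 [ 0.879 -0.477 -0.001]
 [-0.001 -0.    -1.   ]] [ 6.60670068e-01  3.49095714e-01  1.77366493e+00 -7.92425972e-05
  1.01967980e+00  1.15750554e+00] [ 0.9  0.1 86.8]
[[319.3 276.8]
 [319.5 224.1]
 [319.1 324.6]] (array([298.08270264, 276.02578735]), [array([296.85266, 327.68698], dtype=float32), array([299.31274, 224.3646 ], dtype=float32)], np.int32(3107), (57.76934051513672, 103.35165405273438))
```

View pics/p7.png

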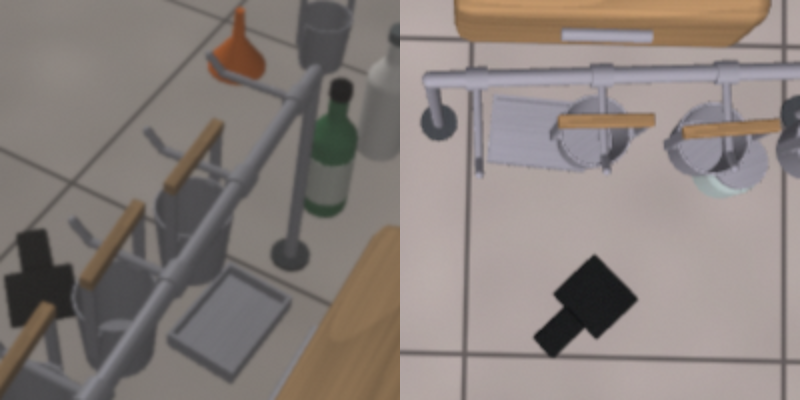

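The first pail hangs on hook 2, with its bar at (607,121) in the mosaic. In the wrist picture the wood mask merged with the funnel, so I'll re-check the left bar's column.

Run:
```python
from m import *
W=snap('wrist');h=cv2.cvtColor(W['color'],cv2.COLOR_BGR2HSV);m=cv2.inRange(h,(8,90,60),(22,200,255))
for r in range(215,335,10):
    c=np.flatnonzero(m[r]);print(r,c.min() if len(c) else None,c.max() if len(c) else None,len(c), np.median(c) if len(c) else 0)
```

```text
215 None None 0 0
225 None None 0 0
235 313 327 15 320.0
245 313 327 15 320.0
255 313 327 15 320.0
265 313 326 14 319.5
275 313 326 14 319.5
285 269 326 33 288.0
295 270 326 49 294.0
305 270 325 55 297.0
315 204 434 69 298.0
325 200 439 87 296.0
```

```bash
python3 -m crank '[{"gripper":0.6,"delta_pos":[1,0,15],"roll":0},{"gripper":0.6,"delta_pos":[0,0,20],"roll":0},{"gripper":0.6,"delta_pos":[0,0,20],"roll":0},{"gripper":0.6,"delta_pos":[0,0,16],"roll":0},{"gripper":0.6,"delta_pos":[0,0,10],"roll":0},{"gripper":0.6,"delta_pos":[0,0,6],"roll":0},{"gripper":0.6,"delta_pos":[0,0,0],"roll":0},{"gripper":0.3,"delta_pos":[0,0,0],"roll":0},{"gripper":0,"delta_pos":[0,0,0],"roll":0},{"gripper":0,"delta_pos":[0,0,0],"roll":0},{"gripper":0,"delta_pos":[0,0,0],"roll":0},{"gripper":0,"delta_pos":[0,0,0],"roll":0}]' 35
python3 -m crank '[{"gripper":0,"delta_pos":[0,0,0],"roll":0},{"gripper":0,"delta_pos":[0,0,0],"roll":0},{"gripper":0,"delta_pos":[0,0,0],"roll":0},{"gripper":0,"delta_pos":[0,0,0],"roll":0},{"gripper":0,"delta_pos":[0,0,0],"roll":0},{"gripper":0,"delta_pos":[0,0,0],"roll":0}]'
```

```text
time: 17.55
ee_pos: [0.5237, 0.4377, 0.3191]
ee_rot: [-0.0, 0.86, 0.511, 0.0]
force: [-0.7, 0.3, -0.6]
grip_width: 0.262
grasp_force: 0.0
time: 18.05
ee_pos: [0.5238, 0.4376, 0.3187]
ee_rot: [0.0, 0.86, 0.511, 0.0]
force: [1.0, 0.5, 1.6]
grip_width: 0.132
grasp_force: 35.0
```

```bash
python3 -m crank '[{"gripper":0,"delta_pos":[0,0,-6],"roll":0},{"gripper":0,"delta_pos":[0,0,-12],"roll":0},{"gripper":0,"delta_pos":[0,0,-18],"roll":0},{"gripper":0,"delta_pos":[0,0,-20],"roll":0},{"gripper":0,"delta_pos":[0,0,-20],"roll":0},{"gripper":0,"delta_pos":[0,0,-20],"roll":0},{"gripper":0,"delta_pos":[0,0,-20],"roll":0},{"gripper":0,"delta_pos":[0,0,-20],"roll":0},{"gripper":0,"delta_pos":[0,0,-18],"roll":0},{"gripper":0,"delta_pos":[0,0,-12],"roll":0},{"gripper":0,"delta_pos":[0,0,-6],"roll":0},{"gripper":0,"delta_pos":[0,0,0],"roll":0}]'
python3 -m crank '[{"gripper":0,"delta_pos":[0,0,0],"roll":-2},{"gripper":0,"delta_pos":[0,0,0],"roll":-4},{"gripper":0,"delta_pos":[0,0,0],"roll":-5},{"gripper":0,"delta_pos":[0,0,0],"roll":-5},{"gripper":0,"delta_pos":[0,0,0],"roll":-5},{"gripper":0,"delta_pos":[0,0,0],"roll":-5},{"gripper":0,"delta_pos":[0,0,0],"roll":-3},{"gripper":0,"delta_pos":[0,0,0],"roll":-1.9},{"gripper":0,"delta_pos":[0,0,0],"roll":0},{"gripper":0,"delta_pos":[0,0,0],"roll":0}]'
python3 - <<'E'
from h import *
st=manip.observe();q=np.array(st['ee_rot']);R=Ro.from_quat(q[[1,2,3,0]]).as_matrix();print(R.round(3))
for t in ([.483,.0615,.491],[.589,.0657,.491]): print((R.T@(np.array(t)-st['ee_pos'])*1000).round(1))
E
```

```text
time: 19.05
ee_pos: [0.5237, 0.4376, 0.4921]
ee_rot: [-0.0, 0.86, 0.511, 0.001]
force: [-0.9, -0.5, -2.0]
grip_width: 0.129
grasp_force: 35.0
time: 19.88
ee_pos: [0.5235, 0.4375, 0.4895]
ee_rot: [-0.0, 0.693, 0.721, -0.001]
force: [0.1, 0.8, -3.5]
grip_width: 0.13
grasp_force: 35.0
[[-0.04   0.999 -0.001]
 [ 0.999  0.04  -0.001]
 [-0.001 -0.001 -1.   ]]
[-374.1  -55.4   -1.2]
[-374.1   50.7   -1.3]
```

```bash
python3 -m crank '[{"gripper":0,"delta_pos":[0,-6,-1.5],"roll":0},{"gripper":0,"delta_pos":[0,-12,0],"roll":0},{"gripper":0,"delta_pos":[0,-14,0],"roll":0},{"gripper":0,"delta_pos":[-4,-12,0],"roll":0},{"gripper":0,"delta_pos":[-8,-8,0],"roll":0},{"gripper":0,"delta_pos":[-14,-3,0],"roll":0},{"gripper":0,"delta_pos":[-20,0,0],"roll":0},{"gripper":0,"delta_pos":[-20,0,0],"roll":0},{"gripper":0,"delta_pos":[-20,0,0],"roll":0},{"gripper":0,"delta_pos":[-20,0,0],"roll":0},{"gripper":0,"delta_pos":[-20,0,0],"roll":0},{"gripper":0,"delta_pos":[-20,0,0],"roll":0}]'
python3 -m crank '[{"gripper":0,"delta_pos":[-20,0,0],"roll":0},{"gripper":0,"delta_pos":[-20,0,0],"roll":0},{"gripper":0,"delta_pos":[-20,0,0],"roll":0},{"gripper":0,"delta_pos":[-20,0,0],"roll":0},{"gripper":0,"delta_pos":[-20,0,0],"roll":0},{"gripper":0,"delta_pos":[-20,0,0],"roll":0},{"gripper":0,"delta_pos":[-20,0,0],"roll":0},{"gripper":0,"delta_pos":[-20,0,0],"roll":0},{"gripper":0,"delta_pos":[-20,0,0],"roll":0},{"gripper":0,"delta_pos":[-20,0,0],"roll":0},{"gripper":0,"delta_pos":[-14,0,0],"roll":0},{"gripper":0,"delta_pos":[-10,0,0],"roll":0}]'
python3 -m crank '[{"gripper":0,"delta_pos":[-4,0,0],"roll":0},{"gripper":0,"delta_pos":[0,0,0],"roll":0},{"gripper":0,"delta_pos":[0,0,0],"roll":0}]'
python3 - <<'E'
from m import *
st=manip.observe();q=np.array(st['ee_rot']);R=Ro.from_quat(q[[1,2,3,0]]).as_matrix()
for t in ([.589,.0657,.491],): print((R.T@(np.array(t)-st['ee_pos'])*1000).round(1))
S=snap('scene');p=np.array(st['ee_pos']);c=p+[0.001,-.024,-.178]
P=proj(S,[c,c+[.0018,-.044,0]]);print(P.round(1))
print(wood(S['color'],P.mean(0),r=20))
E
```

```text
time: 20.88
ee_pos: [0.4742, 0.2875, 0.4922]
ee_rot: [0.0, 0.693, 0.721, 0.0]
force: [-0.5, 0.1, -2.0]
grip_width: 0.127
grasp_force: 35.0
time: 21.88
ee_pos: [0.4831, 0.0638, 0.4921]
ee_rot: [0.0, 0.693, 0.721, 0.0]
force: [0.4, 1.7, -2.7]
grip_width: 0.131
grasp_force: 35.0
time: 22.13
ee_pos: [0.4838, 0.0617, 0.4921]
ee_rot: [-0.0, 0.693, 0.721, 0.0]
force: [-0.5, 0.0, -2.3]
grip_width: 0.13
grasp_force: 35.0
[ -0.3 105.3   1.1]
[[307.4 174.4]
 [295.2 187.3]]
(array([303.73962402, 176.62586975]), [array([295.47067, 186.39828], dtype=float32), array([312.00858, 166.85345], dtype=float32)], np.int32(97), (4.639039993286133, 25.602802276611328))
```

```bash
python3 -m crank '[{"gripper":0,"delta_pos":[0,5,0],"roll":0},{"gripper":0,"delta_pos":[0,10,0],"roll":0},{"gripper":0,"delta_pos":[0,13,0],"roll":0},{"gripper":0,"delta_pos":[0,14,0],"roll":0},{"gripper":0,"delta_pos":[0,14,0],"roll":0},{"gripper":0,"delta_pos":[0,14,0],"roll":0},{"gripper":0,"delta_pos":[0,13,0],"roll":0},{"gripper":0,"delta_pos":[0,11,0],"roll":0},{"gripper":0,"delta_pos":[0,7,0],"roll":0},{"gripper":0,"delta_pos":[0,4,0],"roll":0},{"gripper":0,"delta_pos":[0,0,0],"roll":0},{"gripper":0,"delta_pos":[0,0,0],"roll":0}]'
python3 -m crank '[{"gripper":0,"delta_pos":[0,0,4],"roll":0},{"gripper":0,"delta_pos":[0,0,6],"roll":0},{"gripper":0,"delta_pos":[0,0,6],"roll":0},{"gripper":0,"delta_pos":[0,0,6],"roll":0},{"gripper":0,"delta_pos":[0,0,4],"roll":0},{"gripper":0,"delta_pos":[0,0,4],"roll":0},{"gripper":0,"delta_pos":[0,0,0],"roll":0},{"gripper":0,"delta_pos":[0,0,0],"roll":0}]'
python3 - <<'E'
from h import *
S=snap('scene')
cv2.imwrite('pics/p8.png',cv2.resize(S['color'][140:300,260:460],None,fx=3,fy=3,interpolation=cv2.INTER_CUBIC))
E
```

```text
time: 23.18
ee_pos: [0.5888, 0.066, 0.4919]
ee_rot: [-0.0, 0.693, 0.721, -0.0]
force: [-0.3, -0.3, -2.3]
grip_width: 0.129
grasp_force: 35.0
time: 23.85
ee_pos: [0.5889, 0.066, 0.4618]
ee_rot: [-0.0, 0.693, 0.721, -0.0]
force: [0.2, -0.8, -1.7]
grip_width: 0.126
grasp_force: 35.0
```

View pics/p8.png

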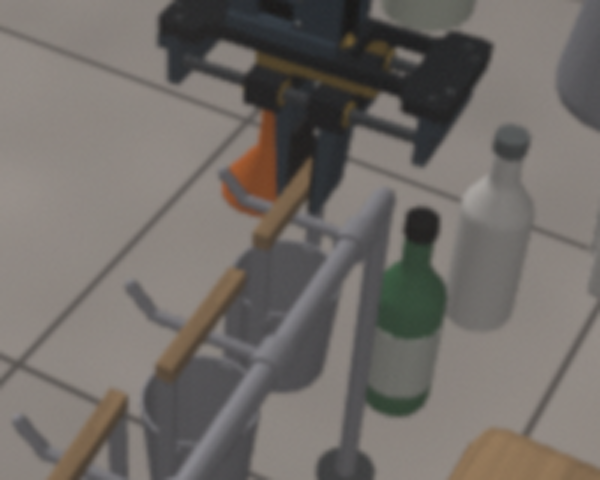

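The bar is over hook 1's prong, between the tip (230,185) and the rail (360,235). Lowering it to contact.

```bash
python3 -m crank '[{"gripper":0,"delta_pos":[0,0,2],"roll":0},{"gripper":0,"delta_pos":[0,0,1.5],"roll":0},{"gripper":0,"delta_pos":[0,0,0],"roll":0},{"gripper":0,"delta_pos":[0,0,0],"roll":0}]'
python3 -m crank '[{"gripper":0,"delta_pos":[0,0,1],"roll":0},{"gripper":0,"delta_pos":[0,0,0],"roll":0},{"gripper":0,"delta_pos":[0,0,0],"roll":0}]'
python3 -m crank '[{"gripper":0,"delta_pos":[0,0,1],"roll":0},{"gripper":0,"delta_pos":[0,0,0],"roll":0},{"gripper":0,"delta_pos":[0,0,0],"roll":0}]'
```

```text
time: 24.23
ee_pos: [0.5889, 0.066, 0.4585]
ee_rot: [-0.0, 0.692, 0.721, -0.0]
force: [0.4, 0.2, -2.0]
grip_width: 0.131
grasp_force: 35.0
time: 24.48
ee_pos: [0.5889, 0.066, 0.4575]
ee_rot: [-0.0, 0.693, 0.721, -0.0]
force: [-0.7, 0.7, -1.9]
grip_width: 0.129
grasp_force: 35.0
time: 24.73
ee_pos: [0.5889, 0.0659, 0.4566]
ee_rot: [0.0, 0.693, 0.721, 0.0]
force: [0.9, 0.2, -1.2]
grip_width: 0.129
grasp_force: 35.0
```

```bash
python3 -m crank '[{"gripper":0,"delta_pos":[0,0,0.7],"roll":0},{"gripper":0,"delta_pos":[0,0,0],"roll":0},{"gripper":0,"delta_pos":[0,0,0],"roll":0}]'
python3 -m crank '[{"gripper":0,"delta_pos":[0,0,0.4],"roll":0},{"gripper":0,"delta_pos":[0,0,0],"roll":0},{"gripper":0,"delta_pos":[0,0,0],"roll":0}]'
```

```text
time: 24.98
ee_pos: [0.589, 0.066, 0.4563]
ee_rot: [0.0, 0.692, 0.721, 0.0]
force: [-2.6, -0.1, 4.6]
grip_width: 0.13
grasp_force: 35.0
time: 25.23
ee_pos: [0.589, 0.066, 0.4562]
ee_rot: [0.0, 0.693, 0.721, 0.0]
force: [-3.2, 0.7, 9.1]
grip_width: 0.132
grasp_force: 35.0
```

Contact. Releasing, lifting and withdrawing.

```bash
python3 -m crank '[{"gripper":0,"delta_pos":[0,0,-0.7],"roll":0},{"gripper":0,"delta_pos":[0,0,0],"roll":0},{"gripper":0.16,"delta_pos":[0,0,0],"roll":0},{"gripper":0.16,"delta_pos":[0,0,0],"roll":0},{"gripper":0.2,"delta_pos":[0,0,0],"roll":0},{"gripper":0.25,"delta_pos":[0,0,0],"roll":0},{"gripper":0.3,"delta_pos":[0,0,0],"roll":0},{"gripper":0.3,"delta_pos":[0,0,0],"roll":0},{"gripper":0.3,"delta_pos":[0,0,0],"roll":0},{"gripper":0.3,"delta_pos":[0,0,0],"roll":0}]' 10
python3 -m crank '[{"gripper":0.3,"delta_pos":[0,0,-3],"roll":0},{"gripper":0.3,"delta_pos":[0,0,-6],"roll":0},{"gripper":0.3,"delta_pos":[0,0,-12],"roll":0},{"gripper":0.3,"delta_pos":[0,0,-14],"roll":0},{"gripper":0.3,"delta_pos":[0,0,-10],"roll":0},{"gripper":0.3,"delta_pos":[0,-15,0],"roll":0},{"gripper":0.3,"delta_pos":[0,-25,0],"roll":0},{"gripper":0.3,"delta_pos":[14,-10,0],"roll":0},{"gripper":0.3,"delta_pos":[30,0,0],"roll":0},{"gripper":0.3,"delta_pos":[38,0,0],"roll":0},{"gripper":0.3,"delta_pos":[38,0,0],"roll":0},{"gripper":0.3,"delta_pos":[38,0,0],"roll":0}]'
python3 -m crank '[{"gripper":0.3,"delta_pos":[38,0,0],"roll":0},{"gripper":0.3,"delta_pos":[38,0,0],"roll":0},{"gripper":0.3,"delta_pos":[20,0,0],"roll":0},{"gripper":0.3,"delta_pos":[0,0,0],"roll":0},{"gripper":0.3,"delta_pos":[0,0,0],"roll":0},{"gripper":0.3,"delta_pos":[0,0,0],"roll":0},{"gripper":0.3,"delta_pos":[0,0,0],"roll":0},{"gripper":0.3,"delta_pos":[0,0,0],"roll":0},{"gripper":0.3,"delta_pos":[0,0,0],"roll":0},{"gripper":0.3,"delta_pos":[0,0,0],"roll":0},{"gripper":0.3,"delta_pos":[0,0,0],"roll":0},{"gripper":0.3,"delta_pos":[0,0,0],"roll":0}]'
python3 - <<'E'
from h import *
S=snap('scene');T=snap('top');S2=snap('scene')
print(np.abs(S['color'].astype(int)-S2['color']).max())
cv2.imwrite('pics/p9.png',np.hstack([cv2.resize(S['color'][140:400,220:460],(400,433)),cv2.copyMakeBorder(cv2.resize(T['color'][120:360,160:560],(400,240)),0,193,0,0,0)]))
E
```

```text
time: 26.07
ee_pos: [0.5889, 0.066, 0.4561]
ee_rot: [-0.0, 0.693, 0.721, -0.0]
force: [-0.3, 0.0, -0.4]
grip_width: 0.299
grasp_force: 0.0
time: 27.07
ee_pos: [0.5321, 0.2233, 0.5028]
ee_rot: [0.0, 0.693, 0.721, 0.001]
force: [0.5, -0.3, 0.4]
grip_width: 0.302
grasp_force: 0.0
time: 28.07
ee_pos: [0.5286, 0.3175, 0.5011]
ee_rot: [-0.0, 0.693, 0.721, -0.0]
force: [-0.0, -0.3, -0.5]
grip_width: 0.299
grasp_force: 0.0
12
```

View pics/p9.png

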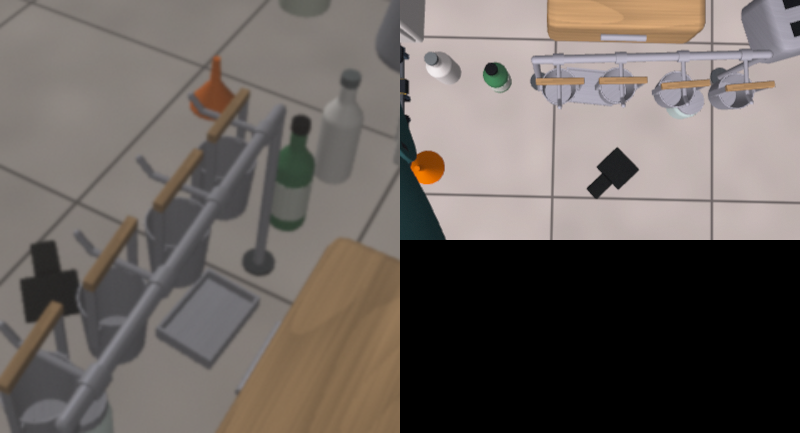

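All four pails hang on their hooks, with bars in the top view at x ≈ 560, 623, 686 and 750. The other things look undisturbed, and two successive scene pictures differ only by noise.

```bash
python3 -c "
from plant import order
print(order.sign_off())"
```

```text
the job is handed in; nothing more can be done
None
```

Both spare pails now hang freely and still on the two empty hooks, nothing else was visibly disturbed, and the job is handed in at about 28 s of the 72 s allowed.

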